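Put petri dishes away in a drawer as one pile

ROBOT

A 6-joint arm with a two-finger parallel gripper is mounted at the origin on the work surface. World frame = base frame: x ahead of the robot, y to its left, z up, the work surface at z = 0. Lengths are in m, angles in rad, forces in N, time in s.
With the tool pointing down it reaches from about 0.375 to 0.9 m from the base axis. Payload 3.1 kg.
Tool frame: the origin (TCP) lies midway between the tips of the shut fingers; the grasp point (between the pads) lies 19 mm behind it; x points along the fingers, y is the direction in which the jaws open and shut, and the axes are right-handed (so a half turn about x gives the same grasp; the last joint's range is limited). The gripper opens to 87 mm and grips with 3 to 60 N. Pads are 19 mm wide; open, the fingers measure 117 mm over their backs; the gripper's body (75 mm by 190 mm) begins 51 mm behind the grasp point.
Start: joints at [1.091, 0.527, 1.433, -0, 1.181, -0.178], TCP at [0.186, 0.597, 0.223] pointing down, gripper open.
Joint ranges: [-3.08, 3.08], [-0.75, 2.2], [0.22, 2.44], [-1.43, 4.57], [0, 2.65], [-2.85, 2.85]. Speed limits (rad/s): [2.79, 2.79, 3.14, 3.14, 3.14, 3.14].

INTERFACE

Orientations are given as a unit quaternion [x, y, z, w].
In Python, from rig import get_obs, imaging, robot gives the robot as it stands.
- The arm moves only by the shell command python3 -m inch 'ROWS' [FORCE]. ROWS is JSON, a list of rows, each a list of 3 entries, a list of its own where there are three numbers: the finger opening in mm, from 0 to 87, then the shift along the tool's x, y, z in mm, then the turn, a rotation vector about the tool's x, y, z in degrees. In form: [[grip, [dx, dy, dz], [wx, wy, wz]], ...]. A call has 1 to 12 rows; each row shifts and turns the pose as measured when the row begins, along the tool's axes as they then stand; what a row does not reach is not made up. A row lasts 1/8 s, in which the tool goes at most 62.5 mm and 10.7 degrees, less where a joint would pass 70% of its speed; a pose out of reach is approached as far as the arm can. A call with a gripper value outside its range is refused whole. The fingers move at their own pace and stop on an object; FORCE is the grip in N (left out, the last holds). Time passes only in rows, so rows that do not move let the fingers close. It gives the time, the measured TCP pose, the force and the opening at its end, in the units of the state.
- get_obs(): the state, without advancing time (a new reading comes with each control period).
- imaging.camera(name): name is "side" or "top" or "wrist"; returns the picture (420x560x3 uint8, red, green, blue); there is no depth.
- imaging.camera_params(name): a dict with "camera_matrix" (3x3 intrinsics, pixels), "xyz" and "rotation" of the camera in the world. Camera axes: x right, y down, z forward; pixel columns grow to the right and rows downward; lengths in m; the calibration is good to about 2 mm. A picture is of the moment at which its call begins: read the wrist's pose just before it. camera_params takes no time and is no camera call; for the wrist camera it gives the pose at the moment of the call.
- robot.hand_in(): hands the job in, once; it reports no verdict.
Trained networks look in the newest picture that a camera, given by its name, has taken for a name from the list of things; names that differ only in an ending like _2 or _b are one class to them, and where a whole thing is asked for, a point or a joint stands for the part that bears it (a point fixed in the world has none). Each returns a list of dicts, best first, with "confidence" (0 to 1); they miss things now and then, are a little off and sometimes report something else, mostly with a low value. They report only what shows in the picture. A call takes as long as a camera call. They do not tell look-alikes from the thing itself.
- imaging.cut_out(camera, target): "pixels" (420x560 bool, what is visible of it) and "box" ([centre column, centre row, width, height] in pixels, round what is visible of it).
- imaging.tip_of(camera, target): "pixel" ([column, row] in pixels: a listed point, or the origin of a listed thing).
The state is a dict: "time": time; "q": joint angles; "joint_velocities": joint speeds; "joint_torque": joint torques, N m; "position": TCP position; "tool_rot": TCP orientation; "ft_force": force on the tool from outside, world axes, zero at the start; "moment": the same for the moment, N m; "grip_width": finger opening in m.
Only numpy, scipy, OpenCV 4.12 (cv2) and the standard library are available. Lean on these libraries where they do the work, as an engineer would, in place of code of your own. Each camera call takes 0.05 s, during which the arm holds its last target. There are 200 camera calls.

TASK

Pull the top drawer of the white dish cabinet out all the way to its stop and leave it open. Then stack the two blue-lidded petri dishes from the black mat squarely on the blue-lidded dish that is already in that drawer, one straight upright pile of three, setting each down gently and not dropping it. Leave the amber-lidded dish, the lower drawer and everything else where they are.

Things in the scene. Friction and masses are not known exactly. Their poses are not given: they have to be found in the camera images.
- cabinet: white bench-top cabinet, fixed, 240 deep (x) x 220 wide (y) x 144 mm high, two grey-fronted drawers one above the other; a grey pipette-tip box 46 mm high is fixed on the rear half of its top; origin on the bench below the middle of the carcass front; the drawers face its own -x, the carcass reaches from x = 0 to 240 mm. Its top is 12 mm thick
- top_drawer (a joint): how far the top drawer is out, m: 0 shut, 0.15 at its stop; it slides along the cabinet's -x and may start ajar. The drawer box is 190 long x 182 wide inside, with 5 mm walls that rise 41 mm over its floor; at the stop about 145 mm of it stands clear of the cabinet; the front panel is 15 mm thick and 56 mm high, its top 14 mm below the cabinet's top
- top_handle (a point): middle of the top drawer's steel bar handle: a level bar 10 mm thick and 110 mm long along the cabinet's y, its axis 40 mm in front of the drawer front, 36 mm below the cabinet's top; two stems 100 mm apart join it to the front. Axes as the cabinet's; moves with the drawer
- top_floor (a point): point on the top drawer's inner floor, midway between its sides and 50 mm behind the inside of its front (floor 79 mm above the bench, reaching 140 mm farther back); moves with the drawer, axes as the cabinet's
- lower_drawer (a joint): how far the lower drawer is out, m: 0 shut; same drawer and handle as the top one, 60 mm lower; stays shut
- drawer_dish: closed round petri dish, 60 mm across, 15 mm high (the lid covers the upper 11 mm; the clear foot below is 55 mm across), about 30 g, blue lid; stands on the floor of the top drawer, in its middle part, and comes well clear of the cabinet only when the drawer is at its stop. Origin: centre of its underside, z up.
- blue_dish_a: closed round petri dish, 60 mm across, 15 mm high (the lid covers the upper 11 mm; the clear foot below is 55 mm across), about 30 g, blue lid; stands on the mat. Origin: centre of its underside, z up.
- blue_dish_b: closed round petri dish, 60 mm across, 15 mm high (the lid covers the upper 11 mm; the clear foot below is 55 mm across), about 30 g, blue lid; stands on the mat. Origin: centre of its underside, z up.
- amber_dish: closed round petri dish, 60 mm across, 15 mm high (the lid covers the upper 11 mm; the clear foot below is 55 mm across), about 30 g, amber (orange-yellow) lid; stands on the mat beside the blue ones, at least 95 mm from them between centres; not to be moved. Origin: centre of its underside, z up.
- mat: black rubber mat, fixed, 200 x 220 x 2 mm thick, holds the three loose dishes; origin at the centre of its underside
- jar: small white jar with blue cap, 48 mm across, 75 mm high, on the bench; origin at the centre of its underside
- tweezers: steel tweezers, 140 mm long, 6 mm high, lying on the bench; origin at their middle on the bench
- scissors: steel scissors, 160 mm long, 7 mm high, lying on the bench; origin near their middle on the bench
There are look-alikes about, which are no part of the job. What is shaped like the blue_dish_a but pink or red is not meant. Leave any green look-alike of the blue_dish_b alone.

How it is judged:
By the outcome, as a careful person would: the job done as asked, in the order asked, and still so for the second after the job is handed in, with the robot touching nothing.
It also fails if it takes over 72 s, if anything falls off the work surface, if the arm or the gripper's body presses on something with over 40 N, if the wrist force passes 120 N, or if a joint passes its speed limit or range.

## Working session

There is one attempt and no reset: what is moved stays moved. The work goes in short steps, Python scripts to look and compute and a shell command to move; the robot and the scene stay as the last step left them, time stands still between calls to the robot, and variables do not carry over. Pictures are saved under pics/ and viewed, about 8 in all and at most 12, crops included, and the job is handed in when it is done.

```bash
mkdir -p pics; ls
python3 - <<'E'
from rig import get_obs, imaging
import cv2, numpy as np
o=get_obs(); print(o['time'],o['position'],o['tool_rot'],o['grip_width'])
ims=[]
for c in ['top','side']:
    im=imaging.camera(c); cv2.imwrite(f'pics/{c}0.png',im[:,:,::-1]); 
    p=imaging.camera_params(c); print(c,np.round(p['camera_matrix'],1).tolist(),np.round(p['xyz'],4),np.round(p['rotation'],4).tolist())
    for t in ['top_handle','top_floor','cabinet','drawer_dish','blue_dish_a','amber_dish','mat','jar']:
        try: print(c,t,[(np.round(d['pixel'],1).tolist(),round(d['confidence'],2)) for d in imaging.tip_of(c,t)])
        except Exception as e: print(t,e)
E
```

```text
pics
0.0 [0.1854213  0.59611399 0.22159413] [ 0.10559608  0.6993043  -0.10701425  0.6988354 ] 0.08691895489914743
top [[537.8, 0.0, 272.7], [0.0, 537.8, 207.5], [0.0, 0.0, 1.0]] [ 0.2341 -0.0318  1.5966] [-0.6995, 0.7075, -0.0709, 0.0716]
top top_handle [([308.9, 183.6], 0.91)]
top top_floor [([310.4, 149.7], 0.86)]
top cabinet [([308.4, 171.4], 0.86), ([311.3, 151.9], 0.24)]
top drawer_dish []
top blue_dish_a [([135.7, 277.7], 0.89), ([154.5, 198.4], 0.84), ([85.5, 227.6], 0.79), ([95.5, 180.6], 0.75), ([134.4, 232.4], 0.72)]
top amber_dish [([170.5, 234.8], 0.6)]
top mat [([154.4, 217.6], 0.94), ([307.5, 170.2], 0.52)]
top jar [([215.6, 152.2], 0.79)]
side [[393.8, 0.0, 276.0], [0.0, 393.8, 211.0], [0.0, 0.0, 1.0]] [0.3293 0.7924 0.8293] [-0.099, 0.9073, -0.4058, 0.0485]
side top_handle [([254.8, 175.1], 0.81)]
side top_floor [([227.1, 176.8], 0.96)]
side cabinet [([238.1, 197.3], 0.74), ([261.3, 314.6], 0.68)]
side drawer_dish []
side blue_dish_a [([161.5, 399.1], 0.8), ([247.8, 360.9], 0.72), ([306.7, 369.2], 0.59), ([215.1, 325.1], 0.55), ([239.2, 332.3], 0.53)]
side amber_dish [([263.1, 314.2], 0.61), ([188.8, 263.6], 0.26)]
side mat []
side jar [([188.6, 262.0], 0.8), ([320.8, 145.9], 0.28), ([343.2, 173.5], 0.22)]
```

View pics/top0.png

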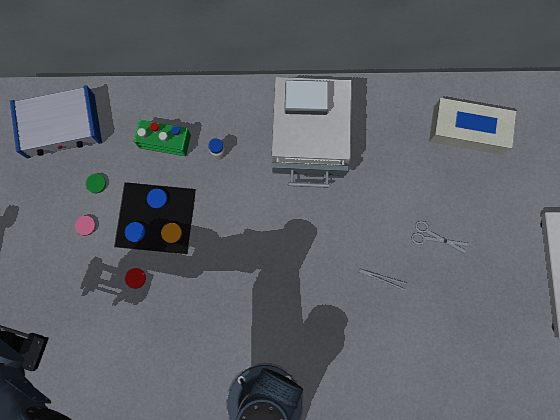

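View pics/side0.png

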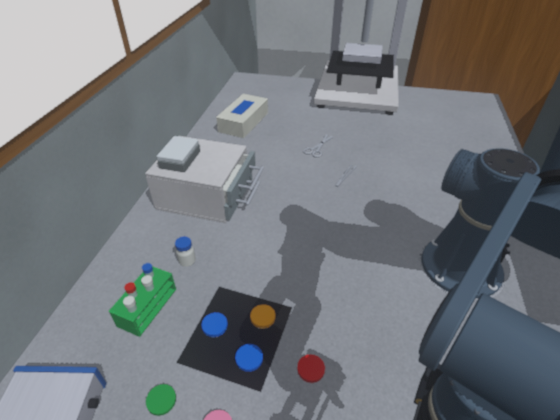

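```bash
cat > h.py <<'E'
from rig import get_obs, imaging, robot
import cv2, numpy as np
from scipy.spatial.transform import Rotation as R
def params(c):
    p=imaging.camera_params(c); K=np.array(p['camera_matrix']); r=np.array(p['rotation'])
    return K,np.array(p['xyz']),(R.from_quat(r).as_matrix() if r.size==4 else r)
def ray(c,uv,z,P=None):
    K,t,M=P or params(c); d=M@np.linalg.inv(K)@np.array([uv[0],uv[1],1.]); return t+d*(z-t[2])/d[2]
def proj(c,X,P=None):
    K,t,M=P or params(c); v=K@(M.T@(np.array(X)-t)); return v[:2]/v[2]
def blobs(im,lo,hi,amin=60):
    m=cv2.inRange(cv2.cvtColor(im,cv2.COLOR_RGB2HSV),lo,hi)
    n,l,s,c=cv2.connectedComponentsWithStats(m)
    return [(c[i].round(1),s[i,4],s[i,:4]) for i in range(1,n) if s[i,4]>=amin]
BLUE=((105,150,60),(125,255,255)); AMB=((10,150,60),(25,255,255))
def tool(dst,q=None):
    "world delta -> tool mm"
    o=get_obs(); return (R.from_quat(o['tool_rot']).inv().apply(np.array(dst)-o['position'])*1000).round(1)
E
python3 - <<'E'
from h import *
for c in ['top','side']:
    im=cv2.imread(f'pics/{c}0.png')[:,:,::-1]
    for col in (BLUE,AMB):
        for b in blobs(im,*col): print(c,b[0],b[1],b[2],ray(c,b[0],.017).round(4))
print('handle',ray('top',(308.9,183.6),.108), 'cab', ray('top',(308.4,171.4),0),ray('side',(254.8,175.1),.108),'floor',ray('top',(310.4,149.7),.079),ray('side',(227.1,176.8),.079))
print(R.from_quat(get_obs()['tool_rot']).as_matrix().round(3))
im=cv2.imread('pics/top0.png')[60:205,255:370]; cv2.imwrite('pics/c1.png',cv2.resize(im,None,fx=4.1,fy=4.1,interpolation=cv2.INTER_CUBIC))
E
```

```text
top [ 89.8 113.9] 196 [84 85 17 59] [0.8612 0.5336 0.017 ]
top [ 15.4 128.8] 193 [ 10 100  19  58] [0.8151 0.7611 0.017 ]
top [476.  122.1] 626 [456 111  41  23] [ 0.8201 -0.6646  0.017 ]
top [215.5 145.3] 161 [209 139  14  14] [0.7544 0.1414 0.017 ]
top [156.4 197.9] 313 [147 188  20  20] [0.5909 0.3176 0.017 ]
top [134.4 231.5] 331 [124 222  21  20] [0.4893 0.3798 0.017 ]
top [170.8 232.5] 317 [161 223  21  20] [0.4851 0.2714 0.017 ]
side [242.3 106.9] 116 [233 101  19  13] [ 0.8309 -0.7353  0.017 ]
side [183.  243.2] 161 [176 237  15  14] [0.7633 0.0957 0.017 ]
side [147.  267.9] 67 [143 264   9   9] [0.822  0.2015 0.017 ]
side [214.2 324.1] 529 [201 312  27  25] [0.5892 0.3253 0.017 ]
side [248.6 357.2] 632 [235 343  28  29] [0.4881 0.3873 0.017 ]
side [ 55.2 368.8] 328 [ 14 367  82   5] [0.8868 0.5022 0.017 ]
side [520.2  31.1] 5274 [464   0  96  89] [-0.5884 -2.0648  0.017 ]
side [262.4 315.6] 460 [250 305  25  23] [0.4843 0.2786 0.017 ]
handle [ 0.60715102 -0.13609493  0.108     ] cab [ 0.67283331 -0.14307503  0.        ] [ 0.61147706 -0.14249941  0.108     ] floor [ 0.71717925 -0.14507132  0.079     ] [ 0.7065598  -0.15296527  0.079     ]
[[-0.     0.297  0.955]
 [ 0.     0.955 -0.297]
 [-1.     0.    -0.   ]]
```

View pics/c1.png

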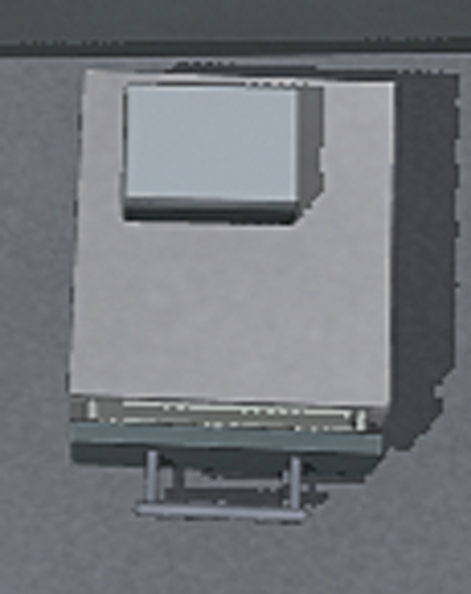

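Run:
```python
from h import *
f=lambda u,v:(255+u/4.1,60+v/4.1)
def seg(a,b,z):
    A=ray('top',f(*a),z);B=ray('top',f(*b),z); d=A-B
    print(((A+B)/2).round(4),np.linalg.norm(d).round(4),np.degrees(np.arctan2(-d[0],d[1])).round(2))
seg((70,393),(388,405),.144); seg((88,71),(396,83),.144); seg((137,509),(304,517),.110)
A=ray('top',f(70,393),.144);B=ray('top',f(88,71),.144);d=B-A;print(np.linalg.norm(d),np.degrees(np.arctan2(d[1],d[0])))
A=ray('top',f(388,405),.144);B=ray('top',f(396,83),.144);d=B-A;print(np.linalg.norm(d),np.degrees(np.arctan2(d[1],d[0])))
```

```text
[ 0.6741 -0.1409  0.144 ] 0.218 -2.92
[ 0.9109 -0.156   0.144 ] 0.2178 -3.09
[ 0.6022 -0.1355  0.11  ] 0.116 -3.49
0.23753545092209524 -3.695367495209525
0.2369037152141663 -3.6442699093048767
```

```bash
python3 -m inch '[[87,[0,0,0],[9.5,0,0]],[87,[0,0,0],[9.5,0,0]],[87,[0,0,0],[9.5,0,0]],[87,[0,0,0],[9.5,0,0]],[87,[0,0,0],[9.5,0,0]],[87,[0,0,0],[9.5,0,0]],[87,[0,0,0],[9.5,0,0]],[87,[0,0,0],[9.5,0,0]],[87,[0,25,40],[0,0,0]],[87,[0,25,40],[0,0,0]]]'
python3 -m inch '[[87,[-3,32,50],[0,0,0]],[87,[-3,32,50],[0,0,0]],[87,[-3,32,50],[0,0,0]],[87,[-3,32,50],[0,0,0]],[87,[-3,32,50],[0,0,0]],[87,[-3,32,50],[0,0,0]],[87,[-3,32,50],[0,0,0]],[87,[-3,32,50],[0,0,0]],[87,[-3,32,50],[0,0,0]],[87,[-3,32,50],[0,0,0]]]'
python3 -c "
from h import *
print(tool([.604,-.137,.25]),R.from_quat(get_obs()['tool_rot']).as_matrix().round(3).tolist())"
```

```text
time: 2.15
position: [0.2274, 0.5133, 0.2225]
tool_rot: [0.525, 0.475, -0.523, 0.475]
ft_force: [1.1, -1.1, -0.6]
grip_width: 0.0872
time: 3.4
position: [0.5071, -0.0308, 0.2555]
tool_rot: [0.528, 0.474, -0.518, 0.477]
ft_force: [1.4, 0.5, -0.4]
grip_width: 0.0869
[  6.2 106.5  96.6] [[0.013, 0.995, -0.094], [0.007, -0.095, -0.995], [-1.0, 0.013, -0.008]]
```

```bash
python3 -m inch '[[87,[0,30,50],[-2,0,0]],[87,[0,20,46],[0,0,0]],[87,[0,0,0],[0,0,0]]]'
python3 - <<'E'
from h import *
o=get_obs();print(o['position'],R.from_quat(o['tool_rot']).as_matrix().round(3).tolist())
P=params('wrist');im=imaging.camera('wrist');cv2.imwrite('pics/w1.png',im[:,:,::-1])
print(P[0].round(1).tolist(),P[1],P[2].round(3).tolist())
for t,z in [('top_handle',.108),('top_floor',.079)]: print(t,[(d['pixel'],d['confidence'],ray('wrist',d['pixel'],z,P)) for d in imaging.tip_of('wrist',t)])
E
```

```text
time: 3.78
position: [0.5532, -0.1392, 0.2563]
tool_rot: [0.522, 0.48, -0.51, 0.487]
ft_force: [-0.5, 0.8, -0.5]
grip_width: 0.0869
[ 0.55319575 -0.13916425  0.25628549] [[0.018, 0.998, -0.065], [0.004, -0.065, -0.998], [-1.0, 0.018, -0.005]]
[[332.7, 0.0, 274.1], [0.0, 332.7, 212.5], [0.0, 0.0, 1.0]] [ 0.55481102 -0.05992367  0.41886642] [[0.998, -0.067, -0.001], [-0.064, -0.955, -0.288], [0.018, 0.288, -0.958]]
top_handle [([324.3, 190.1], 0.85, array([ 0.6039009 , -0.13448283,  0.108     ]))]
top_floor []
```

View pics/w1.png

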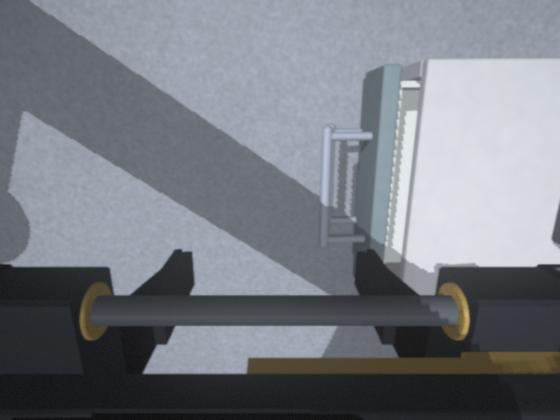

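```bash
python3 -m inch '[[26,[0,25,0],[0,0,-1]],[26,[0,25,-5],[0,0,0]],[26,[0,0,0],[0,0,0]],[26,[0,0,0],[0,0,0]],[26,[0,0,0],[0,0,0]]]' 30
python3 - <<'E'
from h import *
P=(np.array([[332.7,0,274.1],[0,332.7,212.5],[0,0,1]]),np.array([.55481102,-.05992367,.41886642]),np.array([[0.998,-0.067,-0.001],[-0.064,-0.955,-0.288],[0.018,0.288,-0.958]]))
a=ray('',(327.5,127),.110,P);b=ray('',(323.5,245),.110,P);print(a,b,(a+b)/2,np.degrees(np.arctan2(b[0]-a[0],a[1]-b[1])))
print(tool([.604,-.1345,.089]),R.from_quat(get_obs()['tool_rot']).as_matrix().round(3).tolist())
E
```

```text
time: 4.55
position: [0.5972, -0.1242, 0.2566]
tool_rot: [0.513, 0.492, -0.512, 0.482]
ft_force: [0.2, -0.6, -0.2]
grip_width: 0.0447
[ 0.60775384 -0.07578487  0.11      ] [ 0.60166103 -0.19010433  0.11      ] [ 0.60470744 -0.1329446   0.11      ] -3.050771752526713
[167.4   8.9  11.6] [[-0.009, 0.999, -0.052], [0.011, -0.052, -0.999], [-1.0, -0.009, -0.01]]
```

```bash
python3 -m inch '[[26,[0,7,10],[0,0.3,0.5]],[26,[30,0,0],[0,0,0]],[26,[40,0,0],[0,0,0]],[26,[15,0,0],[0,0,0]],[26,[0,0,0],[0,0,0]]]'; python3 -c "
from h import *
print(tool([.6045,-.134,.089]),R.from_quat(get_obs()['tool_rot']).as_matrix().round(3).tolist())"
```

```text
time: 5.18
position: [0.6052, -0.1376, 0.1719]
tool_rot: [0.518, 0.488, -0.509, 0.485]
ft_force: [-0.8, -0.8, -0.2]
grip_width: 0.0258
[82.9 -1.4 -2.5] [[0.007, 0.998, -0.054], [0.013, -0.055, -0.998], [-1.0, 0.006, -0.013]]
```

```bash
python3 -m inch '[[26,[30,-1,-2],[0,0,0]],[26,[25,0,0],[0,0,0]],[26,[15,0,0],[0,0,0]],[26,[12,0,0],[0,0,0]],[5,[0,0,0],[0,0,0]],[5,[0,0,0],[0,0,0]],[5,[0,0,0],[0,0,0]],[5,[0,0,0],[0,0,0]]]' 30; python3 -c "
from h import *
print(tool([.6045,-.134,.089]),get_obs()['grip_width'],R.from_quat(get_obs()['tool_rot']).as_matrix().round(3).tolist())"
```

```text
time: 6.18
position: [0.6105, -0.138, 0.095]
tool_rot: [0.52, 0.483, -0.507, 0.489]
ft_force: [0.4, -0.6, -4.7]
grip_width: 0.0088
[ 5.9 -6.3 -3.6] 0.008787396129245733 [[0.019, 0.998, -0.055], [0.007, -0.055, -0.998], [-1.0, 0.019, -0.008]]
```

```bash
python3 -m inch '[[5,[0,-8,0],[0,0,0]],[5,[0,-15,0],[0,0,0]],[5,[0,-15,0],[0,0,0]],[5,[0,-15,0],[0,0,0]]]' 40; python3 -c "
from h import *
o=get_obs();print(o['moment'],o['grip_width'],R.from_quat(o['tool_rot']).as_matrix().round(3).tolist())"
```

```text
time: 6.68
position: [0.5605, -0.1352, 0.095]
tool_rot: [0.523, 0.48, -0.505, 0.492]
ft_force: [2.7, 0.1, -4.6]
grip_width: 0.0086
[-0.05990787 -0.25130621 -0.00420978] 0.008634127256532908 [[0.031, 0.998, -0.055], [0.005, -0.055, -0.998], [-1.0, 0.03, -0.007]]
```

```bash
python3 -m inch '[[5,[0,-18,0],[0,0,0]],[5,[0,-18,0],[0,0,0]],[5,[0,-18,0],[0,0,0]],[5,[0,-15,0],[0,0,0]],[5,[0,-8,0],[0,0,0]]]'; python3 -m inch '[[5,[0,-6,0],[0,0,0]],[5,[0,-6,0],[0,0,0]]]';python3 -m inch '[[5,[0,-6,0],[0,0,0]],[5,[0,-6,0],[0,0,0]]]'
```

```text
time: 7.3
position: [0.4846, -0.1309, 0.095]
tool_rot: [0.525, 0.476, -0.502, 0.495]
ft_force: [2.5, 1.2, -5.5]
grip_width: 0.0089
time: 7.55
position: [0.4729, -0.1303, 0.0949]
tool_rot: [0.526, 0.475, -0.502, 0.496]
ft_force: [2.3, 1.1, -2.1]
grip_width: 0.0084
time: 7.8
position: [0.4703, -0.1304, 0.0951]
tool_rot: [0.532, 0.467, -0.499, 0.499]
ft_force: [21.9, 10.8, -17.8]
grip_width: 0.0085
```

```bash
python3 -m inch '[[5,[0,-4,0],[0,0,0]],[26,[0,3,0],[0,0,0]],[26,[0,0,0],[0,0,0]],[26,[0,0,0],[0,0,0]],[26,[0,0,0],[0,0,0]]]'; python3 -m inch '[[26,[-40,0,0],[0,0,0]],[26,[-50,0,0],[0,0,0]],[26,[-60,0,0],[0,0,-3]],[87,[-40,0,-40],[0,0,-1]],[87,[0,0,-60],[0,0,0]],[87,[0,0,0],[0,0,0]]]'
python3 - <<'E'
from h import *
o=get_obs();print(o['position'],R.from_quat(o['tool_rot']).as_matrix().round(3).tolist())
for c in ['top','wrist']:
    P=params(c);im=imaging.camera(c);cv2.imwrite(f'pics/{c}2.png',im[:,:,::-1])
    for b in blobs(im,*BLUE): print(c,b[0],b[1],b[2],'z94',ray(c,b[0],.094,P).round(4),'z17',ray(c,b[0],.017,P).round(4))
    for t,z in [('top_handle',.108),('top_floor',.079),('drawer_dish',.079)]: print(t,[(np.round(d['pixel'],1),d['confidence'],ray(c,d['pixel'],z,P).round(4)) for d in imaging.tip_of(c,t)])
a=cv2.imread('pics/top2.png')[60:260,100:380];a=cv2.resize(a,(560,400),interpolation=cv2.INTER_CUBIC)
b=cv2.resize(cv2.imread('pics/wrist2.png'),(240,180));b=cv2.copyMakeBorder(b,0,220,0,0,cv2.BORDER_CONSTANT)
cv2.imwrite('pics/m2.png',np.hstack([a,b]))
E
```

```text
time: 8.43
position: [0.4729, -0.1309, 0.0958]
tool_rot: [0.534, 0.465, -0.498, 0.502]
ft_force: [0.4, -0.1, -0.6]
grip_width: 0.0254
time: 9.18
position: [0.4675, -0.0293, 0.2925]
tool_rot: [0.518, 0.482, -0.516, 0.482]
ft_force: [-0.7, -0.2, -0.6]
grip_width: 0.048
[ 0.46746956 -0.02930476  0.29254502] [[0.002, 0.998, -0.069], [0.003, -0.069, -0.998], [-1.0, 0.002, -0.003]]
top [ 89.9 113.7] 214 [84 85 17 59] z94 [0.8313 0.5057 0.094 ] z17 [0.8619 0.5333 0.017 ]
top [ 15.6 129. ] 205 [ 10 100  19  58] z94 [0.7862 0.7218 0.094 ] z17 [0.8144 0.7605 0.017 ]
top [476.1 122.1] 625 [456 111  41  23] z94 [ 0.7915 -0.634   0.094 ] z17 [ 0.8201 -0.6649  0.017 ]
top [215.5 145.3] 162 [209 139  14  14] z94 [0.7291 0.1329 0.094 ] z17 [0.7544 0.1414 0.017 ]
top [305.3 179.6] 191 [295 172  19  20] z94 [ 0.6227 -0.127   0.094 ] z17 [ 0.6426 -0.1319  0.017 ]
top [156.5 197.9] 317 [147 188  20  20] z94 [0.5735 0.3003 0.094 ] z17 [0.5909 0.3173 0.017 ]
top [134.4 231.4] 333 [124 222  21  20] z94 [0.4772 0.3597 0.094 ] z17 [0.4896 0.3798 0.017 ]
top_handle [(array([309.7, 231.6]), 0.57, array([ 0.4687, -0.1349,  0.108 ]))]
top_floor [(array([307.5, 193.1]), 0.85, array([ 0.5861, -0.1334,  0.079 ]))]
drawer_dish [(array([303.1, 184.9]), 0.63, array([ 0.6107, -0.1212,  0.079 ]))]
wrist [522.8   8.7] 814 [501   0  49  22] z94 [0.7173 0.1215 0.094 ] z17 [0.7695 0.1377 0.017 ]
wrist [405.3 247.1] 1719 [381 226  50  44] z94 [ 0.6151 -0.1168  0.094 ] z17 [ 0.6454 -0.1517  0.017 ]
top_handle [(array([282.8, 267.2]), 0.81, array([ 0.4708, -0.1248,  0.108 ])), (array([403.3, 247.9]), 0.53, array([ 0.6074, -0.1113,  0.108 ]))]
top_floor [(array([371.9, 255.8]), 0.86, array([ 0.5806, -0.1321,  0.079 ]))]
drawer_dish [(array([402.9, 249.3]), 0.7, array([ 0.6182, -0.1263,  0.079 ]))]
```

View pics/m2.png

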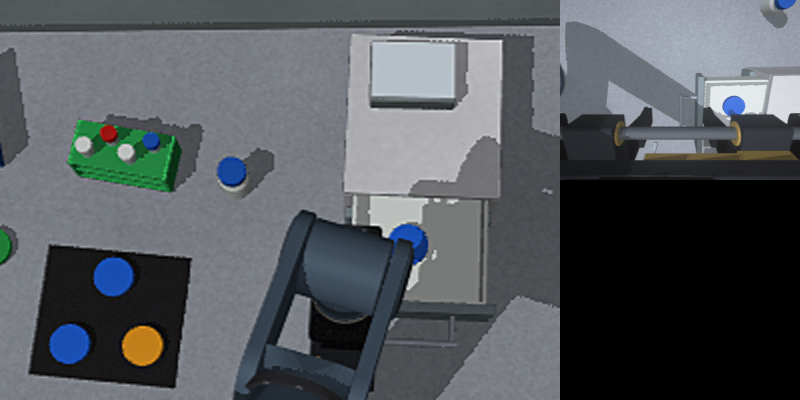

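```bash
python3 -m inch '[[87,[0,35,50],[0,0,0]],[87,[0,35,50],[0,0,0]],[87,[0,30,45],[0,0,0]],[87,[0,0,0],[0,0,0]],[87,[0,0,0],[0,0,0]]]'
python3 - <<'E'
from h import *
for i in range(2):
  for c in ['wrist','top']:
    P=params(c);im=imaging.camera(c)
    if i==0 :cv2.imwrite(f'pics/{c}3.png',im[:,:,::-1])
    for b in blobs(im,*BLUE): 
        x=ray(c,b[0],.092,P)
        if abs(x[1]+.12)<.06 and x[0]<.7: print(c,b[0],b[1],b[2],x.round(4))
E
```

```text
time: 10.2
position: [0.5569, -0.1929, 0.288]
tool_rot: [0.52, 0.481, -0.519, 0.477]
ft_force: [0.4, 0.5, -0.3]
grip_width: 0.0871
wrist [327.3 113.8] 2549 [300  85  56  58] [ 0.6168 -0.1196  0.092 ]
top [298.5 179. ] 109 [294 172  12  17] [ 0.6252 -0.1075  0.092 ]
wrist [327.1 114.3] 2540 [299  86  57  58] [ 0.6168 -0.1195  0.092 ]
top [298.4 178.9] 102 [294 172  12  17] [ 0.6255 -0.1073  0.092 ]
```

View pics/wrist3.png

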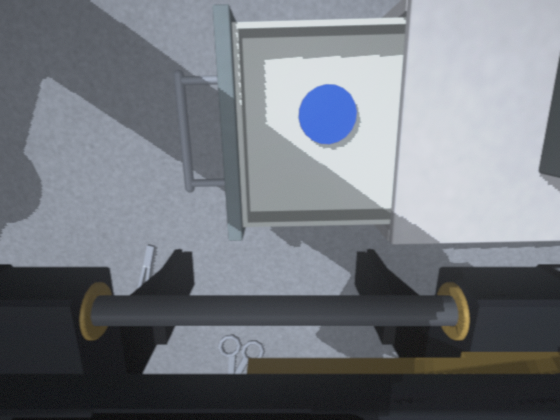

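```bash
python3 -m inch '[[87,[0,0,-50],[0,0,0]],[87,[0,0,-50],[0,0,0]],[87,[0,0,-50],[0,0,0]],[87,[0,0,-50],[0,0,0]],[87,[0,0,-50],[0,0,0]],[87,[0,0,-50],[0,0,0]],[87,[0,0,-50],[0,0,0]],[87,[0,0,-50],[0,0,0]],[87,[0,0,-50],[0,0,0]],[87,[0,0,-50],[0,0,0]],[87,[0,0,-45],[0,0,0]]]'
python3 -m inch '[[87,[0,0,0],[-10,0,0]],[87,[0,0,0],[-10,0,0]],[87,[0,0,0],[-10,0,0]],[87,[0,0,0],[-10,0,0]],[87,[0,0,0],[-10,0,0]],[87,[0,0,0],[-10,0,0]],[87,[0,0,0],[-10,0,0]],[87,[0,0,0],[-10,0,0]],[87,[0,0,0],[-10,0,0]],[87,[0,0,0],[0,0,0]]]'
cat >> h.py <<'E'
def look(c='wrist',z=.0155,name=None,near=None):
    o=get_obs();M=R.from_quat(o['tool_rot']).as_matrix()
    print(o['time'],o['position'].round(4) if hasattr(o['position'],'round') else o['position'],'M',M.round(3).tolist(),'grip',round(o['grip_width'],4),np.degrees(o['q'][5]).round(0))
    P=params(c);im=imaging.camera(c)
    if name: cv2.imwrite(f'pics/{name}.png',im[:,:,::-1])
    for n,col in (('blue',BLUE),('amb',AMB)):
        for b in blobs(im,*col,amin=300 if c=='wrist' else 60):
            x=ray(c,b[0],z,P)
            print(n,b[0],b[1],b[2],x.round(4),'tool',tool([x[0],x[1],o['position'][2]]))
E
python3 -c "
from h import *
look(name='w4')"
```

```text
time: 11.78
position: [0.5917, 0.3747, 0.2968]
tool_rot: [0.52, 0.482, -0.515, 0.482]
ft_force: [0.7, -0.3, -0.8]
grip_width: 0.0867
time: 13.02
position: [0.5774, 0.387, 0.2998]
tool_rot: [0.001, 0.706, 0.003, 0.708]
ft_force: [-0.4, -0.3, -1.2]
grip_width: 0.0867
13.025 [0.5774 0.387  0.2998] M [[0.003, -0.002, 1.0], [0.006, 1.0, 0.002], [-1.0, 0.006, 0.003]] grip 0.0867 -66.0
blue [269.4 104.5] 1881 [246  80  48  50] [0.4895 0.382  0.0155] tool [ -0.3  -5.1 -87.9]
blue [224.2 182.6] 1575 [202 161  45  44] [0.591  0.32   0.0155] tool [ -0.3 -67.1  13.6]
amb [184. 101.] 1886 [160  77  49  50] [0.4855 0.2735 0.0155] tool [  -0.9 -113.5  -92. ]
```

```bash
python3 -m inch '[[87,[50,-35,8],[0,0,0]],[87,[50,-32,7],[0,0,0]],[87,[50,0,0],[0,0,0]],[87,[50,0,0],[0,0,0]],[87,[25,0,0],[0,0,0]],[87,[0,0,0],[0,0,0]]]'
python3 -c "
from h import *
look()
print(tool([.592,.320,.0055]))"
```

```text
time: 13.82
position: [0.595, 0.323, 0.0724]
tool_rot: [0.008, 0.703, -0.001, 0.711]
ft_force: [0.1, -0.3, 0.5]
grip_width: 0.0871
13.825 [0.595  0.323  0.0724] M [[0.011, 0.012, 1.0], [0.01, 1.0, -0.013], [-1.0, 0.01, 0.011]] grip 0.0871 -71.0
blue [369.2  65.2] 8685 [318  11 103 109] [0.4888 0.3818 0.0155] tool [   0.5   57.1 -107.8]
blue [269.6 224.8] 5818 [226 182  88  86] [0.5903 0.3199 0.0155] tool [ 1.2 -3.5 -5.5]
amb [177.1  65.5] 1293 [139   5 102 111] [0.4877 0.2659 0.0155] tool [  -0.7  -58.7 -107.5]
[68.1 -4.1 -4.7]
```

```bash
python3 -m inch '[[87,[25,-3,-4],[0,0,0]],[87,[20,0,0],[0,0.5,0]],[87,[12,0,0],[0,0,0]],[87,[6,0,0],[0,0,0]],[87,[0,0,0],[0,0,0]]]' 10;python3 -c "
from h import *
print(tool([.591,.320,.0055]),R.from_quat(get_obs()['tool_rot']).as_matrix().round(3).tolist())"
```

```text
time: 14.5
position: [0.5985, 0.3241, 0.0158]
tool_rot: [0.01, 0.701, 0.001, 0.713]
ft_force: [0.3, 0.3, 0.0]
grip_width: 0.0871
[10.1 -4.3 -7.6] [[0.018, 0.014, 1.0], [0.015, 1.0, -0.014], [-1.0, 0.016, 0.017]]
```

```bash
python3 -m inch '[[87,[0,-4,-7],[0,1,-0.9]],[87,[5,0,0],[0,0,0]],[87,[4,0,0],[0,0,0]],[87,[0,0,0],[0,0,0]]]' 10;python3 -c "
from h import *
print(tool([.591,.320,.0055]),R.from_quat(get_obs()['tool_rot']).as_matrix().round(3).tolist())"
```

```text
time: 15.0
position: [0.5918, 0.3203, 0.0075]
tool_rot: [0.005, 0.707, -0.005, 0.707]
ft_force: [-0.5, 0.0, 0.1]
grip_width: 0.0872
[ 2.  -0.3 -0.8] [[0.001, 0.014, 1.0], [-0.0, 1.0, -0.014], [-1.0, -0.0, 0.001]]
```

```bash
python3 -m inch '[[87,[1.5,0,0],[0,0,0]],[50,[0,0,0],[0,0,0]],[50,[0,0,0],[0,0,0]],[50,[0,0,0],[0,0,0]],[50,[0,0,0],[0,0,0]],[50,[0,0,0],[0,0,0]]]' 10;python3 -m inch '[[50,[-15,0,0],[0,0,0]],[50,[-30,0,0],[0,0,0]],[50,[-50,0,0],[0,0,0]],[50,[-50,0,0],[0,0,0]],[50,[0,0,0],[0,0,0]]]'; python3 -c "
from h import *
look(name='w5')"
```

```text
time: 15.75
position: [0.592, 0.3203, 0.006]
tool_rot: [0.005, 0.707, -0.005, 0.708]
ft_force: [-0.1, 0.5, -0.5]
grip_width: 0.0597
time: 16.38
position: [0.5925, 0.3206, 0.1589]
tool_rot: [0.005, 0.706, -0.005, 0.708]
ft_force: [0.1, -0.6, -1.7]
grip_width: 0.0593
16.375 [0.5925 0.3206 0.1589] M [[0.003, 0.014, 1.0], [0.001, 1.0, -0.014], [-1.0, 0.001, 0.003]] grip 0.0593 -70.0
blue [344.3  81.4] 4275 [309  44  72  76] [0.4886 0.3816 0.0155] tool [  -2.4   60.2 -103. ]
blue [274.1 260. ] 7660 [215 216 119  79] [0.6552 0.3192 0.0155] tool [-2.6  0.2 64.5]
amb [217.8  84.4] 491 [182  41  72  76] [0.4895 0.2732 0.0155] tool [  -2.3  -48.2 -100.5]
```

View pics/w5.png

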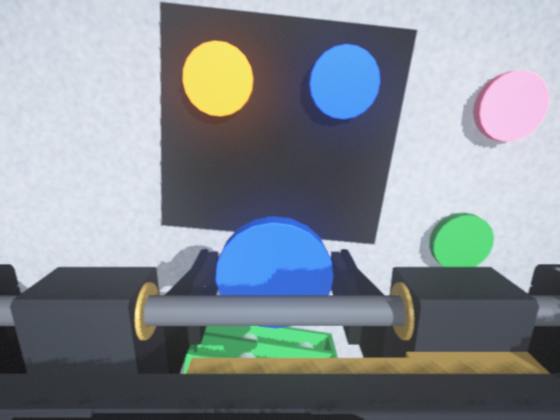

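```bash
python3 -c "
from h import *
e=ray('wrist',(274,216),.159);print(e, 'centre x',e[0]+.03, ray('wrist',(274,222),.170))
print(tool([.617,-.1195,.18]))"
```

```text
[0.5601544  0.31970192 0.159     ] centre x 0.5901543954533627 [0.55963848 0.31972423 0.17      ]
[ -23.1 -439.    32.4]
```

```bash
python3 -m inch '[[50,[-20,-30,0],[0,0,0]],[50,[-20,-40,10],[0,0,0]],[50,[-20,-45,10],[0,0,0]],[50,[-20,-45,10],[0,0,0]],[50,[-20,-45,10],[0,0,0]],[50,[0,-45,10],[0,0,0]],[50,[0,-45,10],[0,0,0]],[50,[0,-45,10],[0,0,0]],[50,[0,-40,10],[0,0,0]],[50,[0,-30,10],[0,0,0]],[50,[0,-20,10],[0,0,0]],[50,[0,0,0],[0,0,0]]]'; python3 -c "
from h import *
look(z=.0925,name='w6')"
```

```text
time: 17.92
position: [0.6767, -0.1234, 0.2411]
tool_rot: [0.005, 0.72, -0.004, 0.694]
ft_force: [-0.2, 0.4, -0.3]
grip_width: 0.0593
17.925 [ 0.6767 -0.1234  0.2411] M [[-0.037, 0.012, 0.999], [0.002, 1.0, -0.012], [-0.999, 0.001, -0.037]] grip 0.0593 -109.0
blue [277.8 139.9] 3042 [248 108  61  65] [ 0.6158 -0.1197  0.0925] tool [  2.2   1.9 -60.4]
blue [273.9 262.8] 7042 [216 223 117  72] [ 0.7379 -0.1248  0.0925] tool [-2.4 -1.8 61.7]
blue [518.6 250.8] 1238 [498 231  42  40] [0.7279 0.1219 0.0925] tool [ -1.5 244.6  49. ]
```

```bash
python3 -m inch '[[50,[0,0,-20],[0,-2.1,0]],[50,[20,2,-25],[0,0,0]],[50,[30,2,-12],[0,0,0]],[50,[25,0,0],[0,0,0]],[50,[10,0,0],[0,0,0]],[50,[0,0,0],[0,0,0]]]'; python3 -c "
from h import *
o=get_obs()
print(tool([.6185,-.1197,.098]),R.from_quat(get_obs()['tool_rot']).as_matrix().round(3).tolist())"
```

```text
time: 18.73
position: [0.6154, -0.1061, 0.1556]
tool_rot: [0.003, 0.708, 0.002, 0.706]
ft_force: [1.1, -0.0, -0.1]
grip_width: 0.059
[ 57.5 -13.9   3.2] [[-0.002, 0.001, 1.0], [0.006, 1.0, -0.001], [-1.0, 0.006, -0.002]]
```

```bash
python3 -m inch '[[50,[0,-13,3],[0,0,-0.3]],[50,[15,0,0],[0,0,0]],[50,[15,0,0],[0,0,0]],[50,[8,0,0],[0,0,0]],[50,[0,0,0],[0,0,0]],[50,[0,0,0],[0,0,0]]]'; python3 -c "
from h import *
o=get_obs()
print(tool([.6185,-.1197,.098]),R.from_quat(get_obs()['tool_rot']).as_matrix().round(3).tolist())"
```

```text
time: 19.48
position: [0.6204, -0.1205, 0.1166]
tool_rot: [0.0, 0.707, -0.0, 0.708]
ft_force: [0.2, 0.1, 0.1]
grip_width: 0.0594
[18.6  0.8 -1.9] [[0.001, 0.001, 1.0], [-0.0, 1.0, -0.001], [-1.0, -0.0, 0.001]]
```

```bash
python3 -m inch '[[50,[6,0.8,-1.9],[0,0,0]],[50,[5,0,0],[0,0,0]],[50,[3,0,0],[0,0,0]],[50,[1,0,0],[0,0,0]]]'; python3 -m inch '[[50,[1,0,0],[0,0,0]]]'; python3 -c "
from h import *
o=get_obs()
print(tool([.6185,-.1197,.098]),R.from_quat(get_obs()['tool_rot']).as_matrix().round(3).tolist())"
```

```text
time: 19.98
position: [0.6188, -0.1196, 0.1014]
tool_rot: [-0.0, 0.706, -0.0, 0.708]
ft_force: [0.6, -0.0, -0.3]
grip_width: 0.0595
time: 20.1
position: [0.6189, -0.1196, 0.1004]
tool_rot: [-0.0, 0.706, -0.0, 0.708]
ft_force: [-0.4, 0.6, -0.8]
grip_width: 0.0594
[ 2.4 -0.1 -0.4] [[0.003, 0.0, 1.0], [-0.001, 1.0, -0.0], [-1.0, -0.001, 0.003]]
```

Lower in 1 mm steps until contact shows.

```bash
for i in 1; do python3 -m inch '[[50,[1,0,0],[0,0,0]]]'; python3 -m inch '[[50,[1,0,0],[0,0,0]]]'; python3 -m inch '[[50,[0.6,0,0],[0,0,0]]]';python3 -m inch '[[50,[0.5,0,0],[0,0,0]]]'; done
```

```text
time: 20.23
position: [0.619, -0.1197, 0.0994]
tool_rot: [-0.0, 0.706, -0.001, 0.708]
ft_force: [0.1, 0.3, -0.1]
grip_width: 0.0594
time: 20.35
position: [0.6191, -0.1197, 0.0985]
tool_rot: [-0.0, 0.706, -0.001, 0.708]
ft_force: [0.2, 0.4, -0.4]
grip_width: 0.0595
time: 20.48
position: [0.6191, -0.1197, 0.098]
tool_rot: [-0.0, 0.706, -0.001, 0.708]
ft_force: [-1.0, 0.8, 2.8]
grip_width: 0.0594
time: 20.6
position: [0.6191, -0.1197, 0.098]
tool_rot: [-0.0, 0.706, -0.001, 0.708]
ft_force: [-2.5, 0.5, 5.4]
grip_width: 0.0597
```

```bash
python3 -m inch '[[66,[0,0,0],[0,0,0]],[78,[0,0,0],[0,0,0]],[78,[0,0,0],[0,0,0]],[78,[-10,0,0],[0,0,0]],[78,[-35,0,0],[0,0,0]],[84,[-50,0,15],[0,0,0]],[84,[-30,0,30],[0,0,0]],[84,[0,0,15],[0,0,0]],[84,[0,0,0],[0,0,0]]]'; python3 -c "
from h import *
look(z=.1075,name='w7')"
```

```text
time: 21.72
position: [0.6802, -0.1197, 0.23]
tool_rot: [-0.0, 0.705, -0.001, 0.709]
ft_force: [-0.6, 0.6, 0.1]
grip_width: 0.0843
21.725 [ 0.6802 -0.1197  0.23  ] M [[0.005, 0.001, 1.0], [-0.002, 1.0, -0.001], [-1.0, -0.002, 0.005]] grip 0.0843 -109.0
blue [274.3 132.9] 3911 [240  96  69  74] [ 0.6173 -0.1203  0.1075] tool [ -0.2  -0.6 -62.4]
blue [522.4 247.5] 1323 [501 227  44  40] [0.7207 0.109  0.1075] tool [-1.000e-01  2.287e+02  4.070e+01]
```

View pics/w7.png

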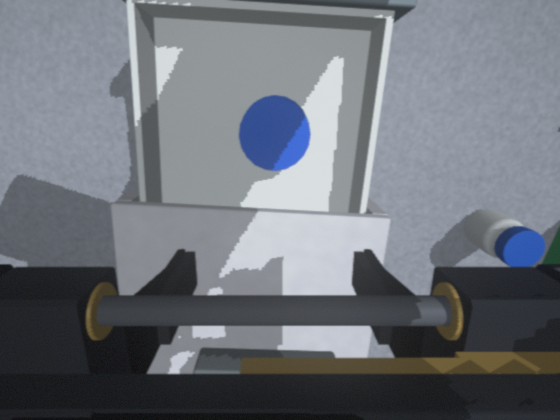

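```bash
python3 -m inch '[[87,[-10,35,-10],[0,0,0]],[87,[0,46,-12],[0,0,0]],[87,[0,50,-12],[0,0,0]],[87,[0,50,-12],[0,0,0]],[87,[0,50,-12],[0,0,0]],[87,[0,50,-12],[0,0,0]],[87,[0,50,-12],[0,0,0]],[87,[0,50,-12],[0,0,0]],[87,[0,45,-12],[0,0,0]],[87,[0,40,-10],[0,0,0]],[87,[0,30,-4],[0,0,0]],[87,[0,0,0],[0,0,0]]]'; python3 -c "
from h import *
look()
print(tool([.489,.3817,.055]))"
```

```text
time: 23.28
position: [0.5435, 0.3858, 0.2332]
tool_rot: [-0.0, 0.713, -0.004, 0.701]
ft_force: [-0.7, 0.1, -0.2]
grip_width: 0.0872
23.275 [0.5435 0.3858 0.2332] M [[-0.017, 0.006, 1.0], [-0.006, 1.0, -0.006], [-1.0, -0.007, -0.017]] grip 0.0872 -64.0
blue [271.8 139.3] 2373 [245 112  55  56] [0.4893 0.3815 0.0155] tool [  0.9  -3.4 -54.3]
amb [175.1 136.2] 2389 [148 109  55  56] [0.4853 0.2732 0.0155] tool [   1.7 -111.7  -57.5]
[179.   -1.9 -51.6]
```

```bash
python3 -m inch '[[87,[15,-4,-25],[0,-1,0.4]],[87,[45,0,-27],[0,0,0]],[87,[50,0,0],[0,0,0]],[87,[40,0,0],[0,0,0]],[87,[15,0,0],[0,0,0]],[87,[0,0,0],[0,0,0]]]'; python3 -c "
from h import *
print(tool([.4905,.3816,.006]),R.from_quat(get_obs()['tool_rot']).as_matrix().round(3).tolist())"
```

```text
time: 24.08
position: [0.4925, 0.3712, 0.0665]
tool_rot: [0.004, 0.706, -0.007, 0.708]
ft_force: [0.8, 0.3, 0.3]
grip_width: 0.0867
[60.4 10.6 -2.3] [[0.002, 0.015, 1.0], [-0.004, 1.0, -0.015], [-1.0, -0.004, 0.002]]
```

```bash
python3 -m inch '[[87,[0,10.5,-3],[0,0,0]],[87,[22,0,0],[0,0,0]],[87,[18,0,0],[0,0,0]],[87,[0,0,0],[0,0,0]]]'; python3 -c "
from h import *
print(tool([.4895,.3816,.006]),R.from_quat(get_obs()['tool_rot']).as_matrix().round(3).tolist())"
```

```text
time: 24.58
position: [0.4945, 0.3854, 0.0317]
tool_rot: [0.007, 0.702, -0.005, 0.712]
ft_force: [0.8, 0.8, 0.5]
grip_width: 0.0873
[25.6 -3.9 -5.3] [[0.014, 0.016, 1.0], [0.003, 1.0, -0.016], [-1.0, 0.003, 0.014]]
```

```bash
python3 -m inch '[[87,[8,-4,-5.5],[0,0.8,-0.2]],[87,[8,0,0],[0,0,0]],[87,[6,0,0],[0,0,0]],[87,[0,0,0],[0,0,0]]]'; python3 -c "
from h import *
print(tool([.4895,.3816,.006]),R.from_quat(get_obs()['tool_rot']).as_matrix().round(3).tolist())"
```

```text
time: 25.08
position: [0.4896, 0.3819, 0.0098]
tool_rot: [0.006, 0.707, -0.005, 0.708]
ft_force: [0.6, 0.8, 0.5]
grip_width: 0.0869
[ 3.8 -0.3 -0.1] [[0.001, 0.016, 1.0], [0.0, 1.0, -0.016], [-1.0, 0.0, 0.001]]
```

```bash
python3 -m inch '[[87,[3.8,0,0],[0,0,0]],[50,[0,0,0],[0,0,0]],[50,[0,0,0],[0,0,0]],[50,[0,0,0],[0,0,0]],[50,[0,0,0],[0,0,0]],[50,[0,0,0],[0,0,0]]]' 10;python3 -m inch '[[50,[-15,0,0],[0,0,0]],[50,[-30,0,0],[0,0,0]],[50,[-50,0,0],[0,0,0]],[50,[-50,0,0],[0,0,0]],[50,[0,0,0],[0,0,0]]]'; python3 -c "
from h import *
look(name='w8')
o=get_obs();im=cv2.imread('pics/w8.png')[:,:,::-1]
m=[b for b in blobs(im,*BLUE,amin=3000) if b[2][1]>180][0];print(m)
r=int(m[2][1]);e=ray('wrist',(274,r),o['position'][2]);print('offset',tool(e+[.03,0,0]))
# the same for dish a's grasp: row 216 at tcp .1589"
```

```text
time: 25.82
position: [0.4902, 0.3822, 0.0063]
tool_rot: [0.006, 0.706, -0.005, 0.708]
ft_force: [-0.4, -0.9, 0.6]
grip_width: 0.0595
time: 26.45
position: [0.4903, 0.3823, 0.159]
tool_rot: [0.006, 0.706, -0.005, 0.709]
ft_force: [0.4, 0.2, -1.0]
grip_width: 0.0598
26.45 [0.4903 0.3823 0.159 ] M [[0.004, 0.016, 1.0], [0.002, 1.0, -0.016], [-1.0, 0.002, 0.004]] grip 0.0598 -61.0
blue [273.8 259.9] 7702 [215 216 119  79] [0.5532 0.3807 0.0155] tool [-2.3  0.3 64.4]
amb [159.5 195. ] 3262 [127 164  66  63] [0.4842 0.2738 0.0155] tool [  -2.2 -107.7   -2.9]
(array([273.8, 259.9]), np.int32(7702), array([215, 216, 119,  79], dtype=int32))
offset [ 0.  -0.2  0.2]
```

```bash
python3 -m inch '[[50,[-15,-30,5],[0,0,0]],[50,[-15,-42,12],[0,0,0]],[50,[-15,-46,14],[0,0,0]],[50,[-5,-50,14],[0,0,0]],[50,[0,-50,14],[0,0,0]],[50,[0,-50,14],[0,0,0]],[50,[0,-50,14],[0,0,0]],[50,[0,-50,14],[0,0,0]],[50,[0,-45,14],[0,0,0]],[50,[0,-35,10],[0,0,0]],[50,[0,-20,3],[0,0,0]],[50,[0,0,0],[0,0,0]]]'; python3 -c "
from h import *
print(tool([.619,-.1197,.113]),R.from_quat(get_obs()['tool_rot']).as_matrix().round(3).tolist())"
```

```text
time: 28.0
position: [0.6018, -0.1021, 0.1935]
tool_rot: [0.005, 0.718, -0.004, 0.696]
ft_force: [-0.0, 1.2, -0.8]
grip_width: 0.0599
[ 79.9 -17.4  19.9] [[-0.03, 0.014, 0.999], [0.002, 1.0, -0.014], [-1.0, 0.001, -0.03]]
```

```bash
python3 -m inch '[[50,[0,-17,17],[0.8,-1.7,0]],[50,[15,0,0],[0,0,0]],[50,[15,0,0],[0,0,0]],[50,[10,0,0],[0,0,0]],[50,[0,0,0],[0,0,0]],[50,[0,0,0],[0,0,0]]]'; python3 -c "
from h import *
print(tool([.619,-.1197,.113]),R.from_quat(get_obs()['tool_rot']).as_matrix().round(3).tolist())"
```

```text
time: 28.75
position: [0.6175, -0.1146, 0.1484]
tool_rot: [0.01, 0.708, -0.007, 0.706]
ft_force: [-0.7, 0.0, -0.3]
grip_width: 0.0593
[35.4 -5.3  1.8] [[-0.004, 0.023, 1.0], [0.004, 1.0, -0.023], [-1.0, 0.004, -0.004]]
```

```bash
python3 -m inch '[[50,[0,-5.2,1.8],[-1.2,-0.2,-0.2]],[50,[12,0,0],[0,0,0]],[50,[10,0,0],[0,0,0]],[50,[5,0,0],[0,0,0]],[50,[0,0,0],[0,0,0]],[50,[0,0,0],[0,0,0]]]'; python3 -c "
from h import *
print(tool([.619,-.1197,.113]),R.from_quat(get_obs()['tool_rot']).as_matrix().round(3).tolist())"
```

```text
time: 29.5
position: [0.6197, -0.1205, 0.1201]
tool_rot: [0.0, 0.707, -0.0, 0.708]
ft_force: [0.2, 0.2, -0.7]
grip_width: 0.0598
[ 7.1  0.8 -0.7] [[0.001, 0.001, 1.0], [0.0, 1.0, -0.001], [-1.0, 0.0, 0.001]]
```

```bash
python3 -m inch '[[50,[2,0.8,-0.7],[0,0,0]],[50,[2,0,0],[0,0,0]],[50,[1,0,0],[0,0,0]]]';  python3 -m inch '[[50,[1,0,0],[0,0,0]]]'; python3 -m inch '[[50,[0.7,0,0],[0,0,0]]]'
```

```text
time: 29.88
position: [0.6194, -0.1196, 0.1155]
tool_rot: [0.0, 0.706, -0.001, 0.708]
ft_force: [0.1, 0.0, -1.0]
grip_width: 0.0594
time: 30.0
position: [0.6195, -0.1197, 0.1145]
tool_rot: [0.0, 0.706, -0.001, 0.708]
ft_force: [0.3, 0.6, -0.3]
grip_width: 0.0596
time: 30.12
position: [0.6195, -0.1196, 0.1138]
tool_rot: [0.0, 0.706, -0.001, 0.708]
ft_force: [1.0, -0.2, -0.4]
grip_width: 0.0597
```

```bash
python3 -m inch '[[50,[0.6,0,-0.3],[0,0,0]]]';  python3 -m inch '[[50,[0.5,0,0],[0,0,0]]]'; python3 -m inch '[[50,[0.4,0,0],[0,0,0]]]'
```

```text
time: 30.25
position: [0.6192, -0.1196, 0.1132]
tool_rot: [0.0, 0.706, -0.001, 0.708]
ft_force: [-0.0, 0.5, 1.1]
grip_width: 0.0597
time: 30.38
position: [0.6193, -0.1197, 0.1131]
tool_rot: [0.0, 0.706, -0.001, 0.708]
ft_force: [-0.9, -0.3, 4.7]
grip_width: 0.0594
time: 30.5
position: [0.6193, -0.1197, 0.1131]
tool_rot: [0.0, 0.706, -0.001, 0.708]
ft_force: [-2.2, 0.9, 3.1]
grip_width: 0.0597
```

Contact. Release, retreat and check.

```bash
python3 -m inch '[[66,[0,0,0],[0,0,0]],[78,[0,0,0],[0,0,0]],[78,[0,0,0],[0,0,0]],[78,[-10,0,0],[0,0,0]],[78,[-35,0,0],[0,0,0]],[84,[-50,0,15],[0,0,0]],[84,[-30,0,30],[0,0,0]],[84,[0,0,15],[0,0,0]],[84,[0,0,0],[0,0,0]]]'
python3 - <<'E'
from h import *
look(z=.1225,name='w9')
im=imaging.camera('side');cv2.imwrite('pics/s9.png',im[:,:,::-1])
print([(d['pixel'],ray('side',d['pixel'],.108)) for d in imaging.tip_of('side','top_handle')])
a=cv2.resize(cv2.imread('pics/w9.png'),(400,300));b=cv2.resize(im[110:240,130:303,::-1],(400,300),interpolation=cv2.INTER_CUBIC)
cv2.imwrite('pics/m9.png',np.hstack([a,b]))
E
```

```text
time: 31.62
position: [0.6803, -0.1198, 0.2448]
tool_rot: [0.0, 0.705, -0.001, 0.709]
ft_force: [-1.0, 0.8, 0.2]
grip_width: 0.0839
31.625 [ 0.6803 -0.1198  0.2448] M [[0.005, 0.001, 1.0], [-0.001, 1.0, -0.001], [-1.0, -0.001, 0.005]] grip 0.0839 -109.0
blue [274.2 133.3] 3867 [240  97  69  73] [ 0.6177 -0.1203  0.1225] tool [ -0.2  -0.7 -62.3]
blue [512.9 242.2] 1202 [493 223  41  39] [0.7156 0.0989 0.1225] tool [  0.  218.8  35.3]
[([299.9, 186.0], array([ 0.46692092, -0.11821871,  0.108     ]))]
```

View pics/m9.png

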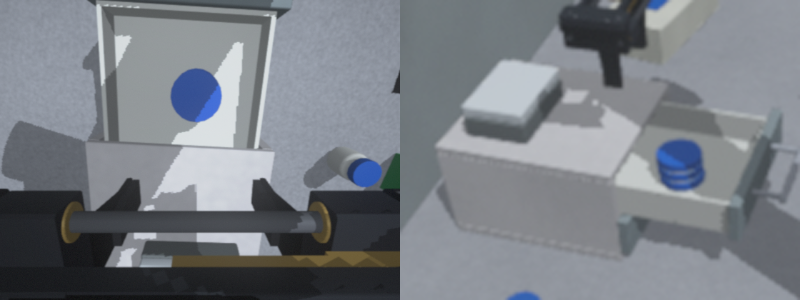

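```bash
python3 -c "
from h import *
print(robot.hand_in())"
```

```text
the job is handed in; nothing more can be done
None
```

I pulled the top drawer out by its handle until it hit the stop and left it open. I then stacked both blue dishes from the mat on the drawer dish, lowering each until contact (about 5 N) before letting go. I handed in at about 32 s with the gripper clear of everything.

- **Drawer:** the pull force jumped from about 2 N to 22 N at the stop. The last side-camera reading put the handle at x ≈ 0.467 m, against my estimate of 0.469 m for fully open. As I let go of the handle, the tool moved back about 2.6 mm, so the drawer could sit up to that much short of its stop. The cameras are too coarse to tell, and I did not nudge it again.
- **Pile:** the side picture shows three blue lids in one upright stack. The wrist camera put the dishes, from bottom to top, at (0.6168, -0.1196), (0.6173, -0.1203) and (0.6177, -0.1203) m. They agree to about 1 mm. A second reading of the bottom dish gave x = 0.6158 m, about 1 mm away from the first.
- **Everything else:** I never touched the amber dish, the lower drawer or the other objects. The amber dish measured the same place to within about 1.5 mm at most looks up to the second pick. One look with it partly out of view was about 8 mm off. I did not check it again at the end.

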